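Slide the tin between the cups to its coaster

TASK

Clear the worktop beside the sink: push the squat round tin along the worktop through the narrow gap between the two espresso cups and on, until it stands wholly on the cork coaster beyond them. Push it from outside with the fingertips only, gently: never pinch, lift or tip it, do not strike or jam it hard against the cups, and leave the other things where they are.

Things in the scene. Friction and masses are not known exactly. Their poses are not given: they have to be found in the camera images.
- tin: the squat round tin standing loose and upright on the worktop beside the sink, near the sink's right-hand edge: diameter 75 mm, height 58 mm, 0.18 to 0.36 kg. Origin at the centre of its underside, z up; the yaw does not matter.
- coaster: round cork coaster lying flat on the worktop, beyond the two cups as seen from the tin: diameter 120 mm, 1 mm thin, it does not move and its edge is no step. Origin at the centre of its underside. Its +y axis points from the coaster straight through the middle of the gap between the cups, towards the side where the tin starts; its x axis is parallel to the line through the cups.
- gap (a point): the middle of the gap between the two espresso cups, at worktop height, 115 mm from the coaster's centre along the coaster's +y; same axes as the coaster. The gap is 85 mm wide along x: the tin has about 5 mm to spare on each side when it passes.
- cup_far: white espresso cup, the one farther from the robot, standing fast: 52 mm high, round body of 62 mm diameter at the rim and 44 mm at the foot. Origin at worktop height, 13 mm from the body's centre line towards the handle; its -y axis points to the handle, which points away from the gap and reaches 44 mm from the origin.
- cup_near: the same kind of espresso cup, the one nearer the robot, standing fast; sizes and axes as cup_far. Its handle too points away from the gap.
- lemon: lemon, 78 x 55 x 56 mm, loose; leave it alone. Origin at its underside's centre.
- garlic: garlic bulb, 60 x 57 x 58 mm, loose; leave it alone. Origin at its underside's centre.
- teaspoon: steel teaspoon lying flat near the front edge, 137 x 28 x 13 mm, long along its x, loose; leave it alone. Origin at its underside's centre.
- stock_box: small dark cardboard box, 34 x 52 x 32 mm, loose; leave it alone. Origin at its underside's centre.
- match_box: small white tub-shaped packet, 36 x 60 x 17 mm, loose; leave it alone. Origin at its underside's centre.

How it is judged:
On the way:
1. the tin is between the two cups (x of tin in the frame of gap between -0.012 and 0.012 m and y of tin in the frame of gap between -0.025 and 0.025 m), for 0.1 s.
At the end, for the whole second after the job is handed in: the tin stands upright and still on the cork coaster, its centre within 22 mm of the coaster's (no part over the edge), having passed between the cups; the lemon, garlic, teaspoon, small box and packet are within 20 mm of where they were (horizontal distance between tin and coaster below 0.022 m and height (world z) of tin below 0.004 m and angle between tin's own z axis and vertical below 0.06 rad and linear speed of tin below 0.01 m/s and distance of each of lemon, garlic, teaspoon, stock_box, match_box from where it was at the start of the episode below 0.02 m); the robot touches nothing.
It fails at once if the tin is lifted off the worktop (8 mm) or tipped (more than 0.25 rad) (height (world z) of tin above 0.008 m or angle between tin's own z axis and vertical above 0.25 rad).
It fails at once if the fingers are put round the tin instead of pushing it from outside (grasp point within 25 mm of the tin's axis, below its top) (horizontal distance between the grasp point and tin below 0.025 m and height (world z) of the grasp point below 0.058 m).
It fails at once if the tin is rammed or squeezed by the fingers or jammed hard against a cup (over 25 N) (contact force between the fingers and tin above 25 N or contact force between tin and cup_far above 25 N or contact force between tin and cup_near above 25 N).
It fails at once if the robot strikes a cup (over 20 N) (contact force between any of the arm, the fingers and cup_far above 20 N or contact force between any of the arm, the fingers and cup_near above 20 N).
It fails at once if another thing is pushed away (20 mm) (distance of any of lemon, garlic, teaspoon, stock_box, match_box from where it was at the start of the episode above 0.02 m).
It also fails if it takes over 51 s, if anything falls off the work surface, if the arm or the gripper's body presses on something with over 40 N, if the wrist force passes 120 N, or if a joint passes its speed limit or range.

ROBOT

A 6-joint arm with a two-finger parallel gripper is mounted at the origin on a cart in front of the work surface, level with it; the furniture and walls round the work are solid. World frame = base frame: x ahead of the robot, y to its left, z up, the work surface at z = 0. Lengths are in m, angles in rad, forces in N, time in s.
With the tool pointing down it reaches from about 0.325 to 0.85 m from the base axis. Payload 15.5 kg.
Tool frame: the origin (TCP) lies midway between the tips of the shut fingers; the grasp point (between the pads) lies manip.grasp_offset behind it (manip.grasp_offset is the distance from the TCP to the grasp point, in m); z points along the fingers, x is the direction in which the jaws open and shut, and the axes are right-handed (so a half turn about z gives the same grasp; the last joint's range is limited). The gripper opens to 91 mm and grips with 3 to 60 N. Pads are 32 mm wide; open, the fingers measure 118 mm over their backs; the gripper's body (76 mm by 178 mm) begins 60 mm behind the grasp point.
Start: joints at [1.03, 0.494, 1.345, -0, 1.302, -0.096], TCP at [0.269, 0.564, 0.214] pointing down, gripper open.
Joint ranges: [-2.91, 2.91], [-0.82, 2.16], [0.22, 2.67], [-1.22, 4.37], [0.12, 2.79], [-3.08, 3.08]. Speed limits (rad/s): [1.89, 1.89, 2.57, 3.01, 3.01, 3.01].

INTERFACE

Orientations are given as [roll, pitch, yaw] about the fixed x, y, z axes, in that order (R = Rz(yaw) Ry(pitch) Rx(roll)).
In Python, from cell import manip, viewer gives the robot as it stands. The module is installed in compiled form; this text tells all that it offers. Calls block until the motion is done:
- manip.movep(position, orientation): joint-space move of the TCP to a pose.
- manip.move_linear(position, rate=0.15, orientation=None, force_limit=None): straight line of the TCP; orientation=None keeps the orientation; rate is the mean speed in m/s. With force_limit (N) it stops when the force on the tool has changed by that much, and returns True; else False.
- manip.movej(angles): joint-space move.
- manip.gripper_to(opening, effort=None): finger opening in m; effort is the grip in N (None keeps the last); returns when the fingers have stopped.
- manip.pause(seconds).
- manip.ik(position, orientation): joint angles nearest the present ones, or None.
- viewer.snapshot(name): name is "scene" or "top"; returns a dict with "frame" (400x640x3 uint8, red, green, blue), "fov_y" (degrees; the focal length in pixels is half the picture's height over the tangent of half this angle, whatever the lens; pixels are square), "cx", "cy" (the principal point, pixels), "k1" (the pictures are not rectified: a ray, as slopes to the right and down, at radius r is drawn at 1 + k1 r^2 times it, then the intrinsics apply), "R" (3x3) and "t" (3): a world point X has camera coordinates R X + t. Camera axes: x right, y down, z forward; pixel columns grow to the right and rows downward; lengths in m; the calibration is good to about 2 mm. A picture is of the moment at which its call begins. There is no depth.
A pose or a line that the arm cannot do raises manip.Unreachable and nothing moves.
- manip.finish_job(): hands the job in, once; it reports no verdict.
Trained networks look in the newest picture that a camera, given by its name, has taken for a name from the list of things; names that differ only in an ending like _2 or _b are one class to them, and where a whole thing is asked for, a point or a joint stands for the part that bears it (a point fixed in the world has none). Each returns a list of dicts, best first, with "confidence" (0 to 1); they miss things now and then, are a little off and sometimes report something else, mostly with a low value. They report only what shows in the picture. A call takes as long as a camera call.
- viewer.look_for(camera, name): "box" ([left, top, right, bottom] as shares, 0 to 1, of the picture: columns of its width, rows of its height, round what is visible of it).
- viewer.cut_out(camera, name): "region" (400x640 bool, what is visible of it) and "box" ([left, top, right, bottom] as shares, 0 to 1, of the picture: columns of its width, rows of its height, round what is visible of it).
Readings, each from a call of its own:
- manip.current_t(): time.
- manip.current_joints(): joint angles.
- manip.current_dq(): joint speeds.
- manip.current_joint_efforts(): joint torques, N m.
- manip.current_tcp_pos(): TCP position.
- manip.current_tcp_rot(): TCP orientation.
- manip.current_force(): force on the tool from outside, world axes, zero at the start.
- manip.current_ft_torque(): the same for the moment, N m.
- manip.current_gripper_width(): finger opening in m.
Only numpy, scipy, OpenCV 4.12 (cv2) and the standard library are available. Lean on these libraries where they do the work, as an engineer would, in place of code of your own. Each camera call takes 0.05 s, during which the arm holds its last target.

## Working session

There is one attempt and no reset: what is moved stays moved. The work goes in short steps, each a Python script; the robot and the scene stay as the last script left them, time stands still between calls to the robot, and variables do not carry over. Pictures are saved under pics/ and viewed, and the job is handed in when it is done.

```bash
mkdir -p pics
cat > h.py <<'E'
import numpy as np, cv2
from cell import manip, viewer
def project(s,X):
    X=np.atleast_2d(X); c=X@np.array(s["R"]).T+np.array(s["t"])
    f=200/np.tan(np.radians(s["fov_y"])/2)
    a=c[:,:2]/c[:,2:]; r2=(a**2).sum(1,keepdims=True); a=a*(1+s["k1"]*r2)
    return a*f+[s["cx"],s["cy"]]
def unproj(s,uv,z=0.):
    f=200/np.tan(np.radians(s["fov_y"])/2)
    d=(np.atleast_2d(uv).astype(float)-[s["cx"],s["cy"]])/f
    a=d.copy()
    for _ in range(30): a=d/(1+s["k1"]*(a**2).sum(1,keepdims=True))
    R=np.array(s["R"]);t=np.array(s["t"])
    D=np.c_[a,np.ones(len(a))]@R; C=-R.T@t
    return C+D*((z-C[2])/D[:,2:])
E
python3 - <<'E'
from h import *
for n in ["scene","top"]:
    s=viewer.snapshot(n); cv2.imwrite(f"pics/{n}0.png",s["frame"][:,:,::-1])
    R=np.array(s["R"]);print(n,s["fov_y"],s["cx"],s["cy"],s["k1"],(-R.T@np.array(s["t"])).round(3))
    for o in ["tin","coaster","cup_far","cup_near","lemon","garlic","teaspoon","stock_box","match_box"]:
        for d in viewer.look_for(n,o)[:3]:
            b=np.array(d["box"])*[640,400,640,400]; print(o,round(d["confidence"],2),b.round(0),unproj(s,[[(b[0]+b[2])/2,(b[1]+b[3])/2]]).round(3))
print(manip.current_t(),manip.grasp_offset,manip.current_tcp_rot())
E
```

```text
scene 51.87307183979233 315.47304017577 203.82543481125163 -0.04684206654916673 [-0.067  0.376  0.621]
tin 0.74 [244. 223. 282. 263.] [[ 0.583 -0.001  0.   ]]
coaster 0.69 [332. 201. 378. 226.] [[ 0.526 -0.247  0.   ]]
coaster 0.6 [201. 197. 221. 217.] [[0.795 0.021 0.   ]]
cup_far 0.75 [288. 187. 316. 216.] [[ 0.658 -0.178  0.   ]]
cup_far 0.31 [270. 287. 323. 323.] [[0.382 0.055 0.   ]]
cup_near 0.59 [320. 217. 352. 247.] [[ 0.501 -0.158  0.   ]]
lemon 0.91 [303. 163. 329. 177.] [[ 0.76  -0.315  0.   ]]
garlic 0.58 [200. 195. 216. 215.] [[0.808 0.023 0.   ]]
teaspoon 0.84 [271. 288. 324. 322.] [[0.382 0.054 0.   ]]
stock_box 0.74 [396. 207. 417. 232.] [[ 0.423 -0.327  0.   ]]
match_box 0.62 [386. 185. 409. 204.] [[ 0.513 -0.397  0.   ]]
top 46.597969768079345 320.25416931584584 191.59242184143537 -0.10857052358655472 [ 0.459 -0.161  1.054]
tin 0.96 [225. 188. 259. 229.] [[0.557 0.018 0.   ]]
coaster 0.82 [335. 194. 388. 246.] [[ 0.526 -0.253  0.   ]]
cup_far 0.62 [301. 150. 329. 189.] [[ 0.644 -0.149  0.   ]]
cup_far 0.52 [290. 225. 316. 272.] [[ 0.464 -0.119  0.   ]]
cup_near 0.57 [290. 227. 318. 270.] [[ 0.464 -0.121  0.   ]]
lemon 0.66 [362. 117. 385. 145.] [[ 0.732 -0.287  0.   ]]
garlic 0.9 [224. 106. 242. 129.] [[0.771 0.042 0.   ]]
teaspoon 0.71 [198. 281. 264. 296.] [[0.377 0.044 0.   ]]
stock_box 0.87 [373. 259. 401. 278.] [[ 0.416 -0.307  0.   ]]
match_box 0.59 [413. 213. 433. 240.] [[ 0.508 -0.392  0.   ]]
1.0 0.0188 [-3.14156866e+00 -4.47428895e-05  1.12599304e+00]
```

Run:
```python
import cv2
a=cv2.imread("pics/top0.png"); cv2.imwrite("pics/topz.png",cv2.resize(a[90:310,180:450],None,fx=2.9,fy=2.7,interpolation=2)[:600])
```

```text
(no output)
```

View pics/top0.png

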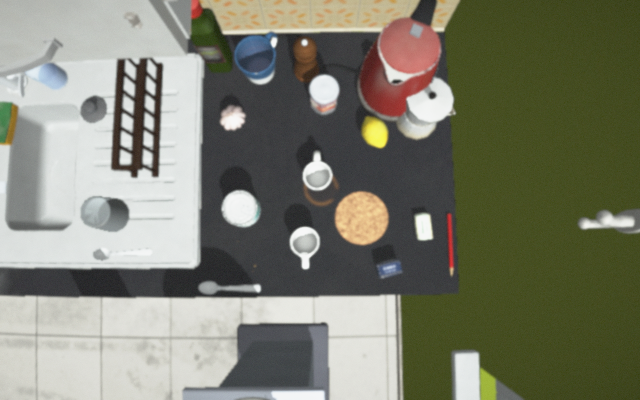

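View pics/topz.png

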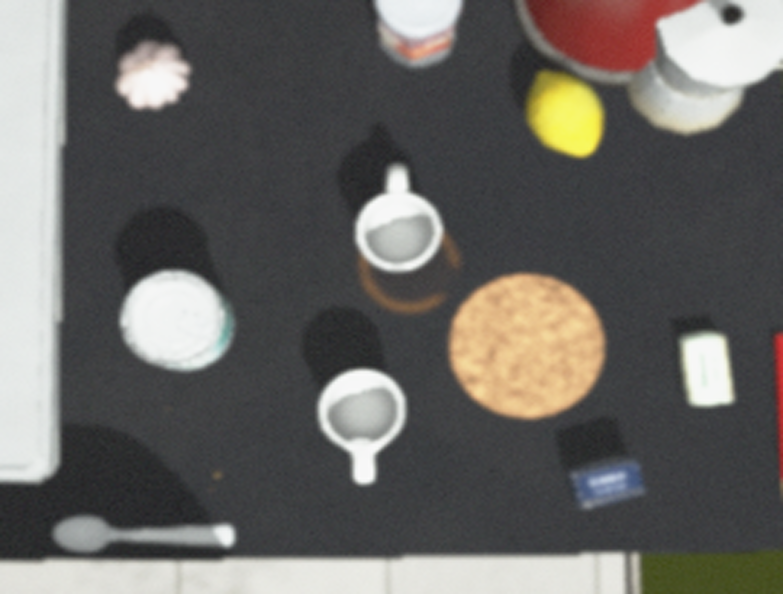

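View pics/scene0.png

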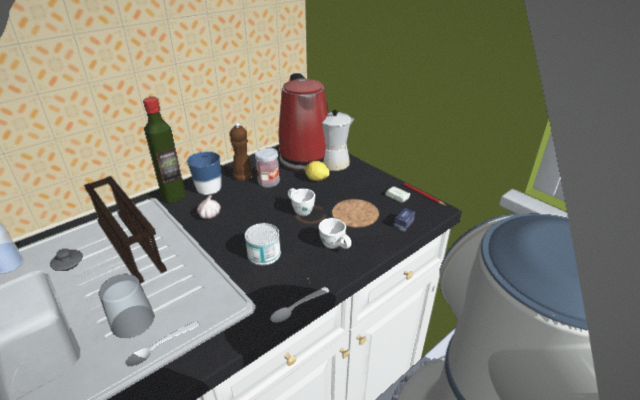

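```bash
cat >> h.py <<'E'
from scipy.optimize import least_squares
def hullfit(s,mask,x0,rings,free=None):
    """fit xy of a body of revolution; rings [(z,r)]; contour pts vs projected hull"""
    cs,_=cv2.findContours(mask.astype(np.uint8),cv2.RETR_EXTERNAL,cv2.CHAIN_APPROX_NONE)
    P=max(cs,key=len)[:,0,:].astype(float)
    a=np.linspace(0,2*np.pi,90,endpoint=False)
    def res(q):
        X=np.concatenate([np.c_[q[0]+r*np.cos(a),q[1]+r*np.sin(a),0*a+z] for z,r in rings])
        H=cv2.convexHull(project(s,X).astype(np.float32))
        return np.array([cv2.pointPolygonTest(H,(float(p[0]),float(p[1])),True)for p in P])-0.5
    f=least_squares(res,x0,loss="soft_l1",f_scale=0.5,diff_step=1e-3)
    r=res(f.x)
    return f.x,np.median(abs(r)),np.median(r)
TIN=[(0,.0375),(.058,.0375)];CUP=[(0,.022),(.052,.031)];COA=[(.001,.060)]
def best(cam,name,near,s):
    c=[]
    for d in viewer.cut_out(cam,name):
        b=np.array(d["box"])*[640,400,640,400]
        p=unproj(s,[[(b[0]+b[2])/2,(b[1]+b[3])/2]],.02)[0,:2]
        if np.linalg.norm(p-near)<.07: c.append(d)
    return c[0]["region"] if c else None
def tinpos(near,cams=("top","scene")):
    o={}
    for c in cams:
        s=viewer.snapshot(c);m=best(c,"tin",np.array(near),s)
        if m is not None:o[c]=hullfit(s,m,near,TIN)
    return o
E
python3 - <<'E'
from h import *
for c in ["top","scene"]:
    s=viewer.snapshot(c)
    for n,x0,r in [("tin",(.56,.01),TIN),("coaster",(.526,-.25),COA),("cup_far",(.64,-.155),CUP),("cup_near",(.48,-.13),CUP)]:
        m=best(c,n,np.array(x0),s)
        print(c,n,None if m is None else (hullfit(s,m,x0,r)))
E
```

```text
top tin None
top coaster (array([ 0.5311935 , -0.25270945]), np.float64(0.24997605780084306), np.float64(-0.024025941249588345))
top cup_far (array([ 0.62366227, -0.15455388]), np.float64(0.42676899167581867), np.float64(-0.15832013414947863))
top cup_near (array([ 0.47650115, -0.12487773]), np.float64(0.5791531897530307), np.float64(-0.32712011930550394))
scene tin (array([0.5536764 , 0.01732209]), np.float64(0.2616484481541085), np.float64(0.09208258034459327))
scene coaster (array([ 0.53089592, -0.25214303]), np.float64(0.30967087412578176), np.float64(-0.1550820765845002))
scene cup_far (array([ 0.62714906, -0.15396981]), np.float64(1.0441303820447243), np.float64(0.3944737282375177))
scene cup_near (array([ 0.47778518, -0.12423187]), np.float64(0.9314444979172889), np.float64(-0.1408188436672197))
```

Run:
```python
from h import *
print(tinpos((.555,.017)))
s=viewer.snapshot("top")
print("sink edge",unproj(s,[[203,120],[201,208],[200,260]]).round(3))
M={}
for k in range(2):
  for c in ["top","scene"]:
    s=viewer.snapshot(c)
    for n,x0,r in [("coaster",(.531,-.252),COA),("cup_far",(.624,-.155),CUP),("cup_near",(.477,-.125),CUP)]:
        m=best(c,n,np.array(x0),s)
        if m is None: continue
        if "cup" in n: # drop handle
            k5=cv2.getStructuringElement(cv2.MORPH_ELLIPSE,(11,11)); m=cv2.morphologyEx(m.astype(np.uint8),cv2.MORPH_OPEN,k5)
        q,e,b=hullfit(s,m,x0,r); print(c,n,q.round(4),e.round(2)); M.setdefault(n,[]).append((q,(1 if c=="top" else .4)))
def mod(p):
    u=np.array([np.sin(p[2]),np.cos(p[2])]);v=np.array([u[1],-u[0]]);C=p[:2]
    return {"coaster":C,"cup_far":C+.115*u+.0735*v,"cup_near":C+.115*u-.0735*v}
f=least_squares(lambda p:np.concatenate([w*(mod(p)[n]-q) for n in M for q,w in M[n]]),[.53,-.25,.18],x_scale=[.01,.01,.1])
print(f.x,mod(f.x),manip.current_t()); np.save("fit.npy",f.x)
```

```text
{'top': (array([0.55274876, 0.01557071]), np.float64(0.3596525999208708), np.float64(-0.2233057809358306)), 'scene': (array([0.55273856, 0.017642  ]), np.float64(0.39773423648399375), np.float64(0.39773423648399375))}
sink edge [[0.767 0.113 0.   ]
 [0.559 0.114 0.   ]
 [0.44  0.115 0.   ]]
top coaster [ 0.5307 -0.2528] 0.25
top cup_near [ 0.4781 -0.1247] 0.33
scene coaster [ 0.5293 -0.2506] 0.48
scene cup_far [ 0.625  -0.1516] 1.07
scene cup_near [ 0.4767 -0.1243] 0.9
top coaster [ 0.5312 -0.2527] 0.27
top cup_far [ 0.6232 -0.154 ] 0.41
top cup_near [ 0.4773 -0.1247] 0.43
scene coaster [ 0.5306 -0.2512] 0.59
scene cup_near [ 0.4765 -0.1238] 0.93
[ 0.52994959 -0.25209351  0.18276407] {'coaster': array([ 0.52994959, -0.25209351]), 'cup_far': array([ 0.6231265 , -0.15236732]), 'cup_near': array([ 0.47857478, -0.12565032])} 2.55
```

```bash
cat >> h.py <<'E'
fit=np.load("fit.npy");C=fit[:2];TH=fit[2]
U=np.array([np.sin(TH),np.cos(TH)]);V=np.array([U[1],-U[0]]);G=C+.115*U
H=.049
def gf(p): p=np.array(p)-G; return np.array([p@V,p@U])
def w(a,l): return G+a*V+l*U
def pic(n):
    for c in("top","scene"):
        s=viewer.snapshot(c);cv2.imwrite(f"pics/{c}_{n}.png",s["frame"][:,:,::-1])
E
python3 - <<'E'
from h import *
T0=np.array([.5528,.0165]);print("gap frame",gf(T0)*1000)
P1=w(0,.085);d=(P1-T0)/np.linalg.norm(P1-T0);yaw=np.arctan2(d[0],-d[1])
print("P1",P1,"yaw",yaw)
s=T0-d*.066
cands=[(y,manip.ik([*s,.15],[np.pi,0,y])) for y in(yaw,yaw+np.pi,yaw-np.pi)]
for c in cands: print(c)
y=min([c for c in cands if c[1] is not None],key=lambda c:abs(c[1][5]))[0]
manip.gripper_to(.036)
manip.movep([*s,.15],[np.pi,0,y])
print(manip.current_t(),manip.current_gripper_width())
print(manip.move_linear([*s,.012],rate=.1,force_limit=10))
print(manip.current_tcp_pos(),manip.current_force(),manip.current_t())
pic("a")
E
```

```text
gap frame [-26.34656888 153.27312786]
P1 [ 0.56629924 -0.05542449] yaw 0.1855279602039871
(np.float64(0.1855279602039871), array([ 4.01528079e-02,  4.58341728e-01,  1.61739053e+00, -4.44089210e-16,
        1.06586039e+00, -1.45375152e-01]))
(np.float64(3.32712061379378), array([0.04015281, 0.45834173, 1.61739053, 0.        , 1.06586039,
       2.9962175 ]))
(np.float64(-2.956064693385806), array([0.04015281, 0.45834173, 1.61739053, 0.        , 1.06586039,
       2.9962175 ]))
5.5083 0.03600798402693021
False
[0.54098894 0.08136469 0.0124953 ] [ 0.26018486 -1.26473348 -0.7410508 ] 7.0417
```

View pics/scene_a.png

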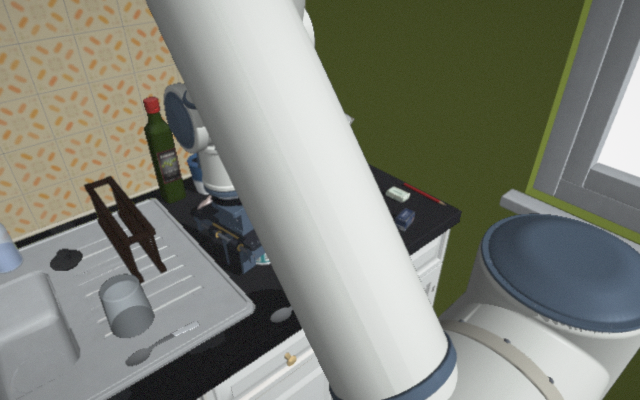

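View pics/top_a.png

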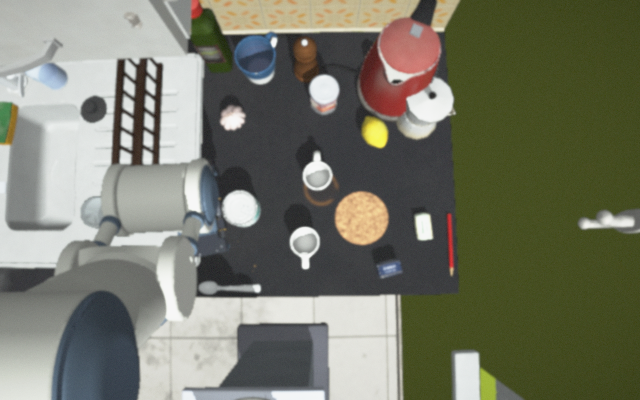

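The top view shows the tin untouched at about (241,208), the cups' gap clear, and the gripper lowered just to the tin's left. I'm starting stage 1 now.

Run:
```python
from h import *
T0=np.array([.5528,.0165]);P1=w(0,.085);d=(P1-T0)/np.linalg.norm(P1-T0)
for k in (.04,0):
    e=P1-d*(H+k)
    print(manip.move_linear([*e,.012],rate=.04,force_limit=10),manip.current_tcp_pos(),manip.current_force(),manip.current_t())
    t=tinpos(P1-d*k,("top",))
    for c in t: print(c,t[c],"gap",gf(t[c][0])*1000,"pred",gf(P1-d*k)*1000)
pic("b")
```

```text
False [0.5499018  0.03214113 0.01203137] [-0.70228464  0.34661907 -0.76555441] 8.55
top (array([ 0.55893249, -0.02099463]), np.float64(0.874558618109428), np.float64(0.7757988762999266)) gap [-13.50162712 117.51754164] pred [-14.40090061 122.3177446 ]
False [ 0.55728446 -0.00718997  0.01201078] [ 0.13706359  0.34844338 -0.4254498 ] 9.8
top (array([ 0.56769313, -0.0569008 ]), np.float64(0.46543480333371884), np.float64(0.3542901386868753)) gap [ 1.63898946 83.8016133 ] pred [4.23746533e-14 8.50000000e+01]
```

View pics/top_b.png

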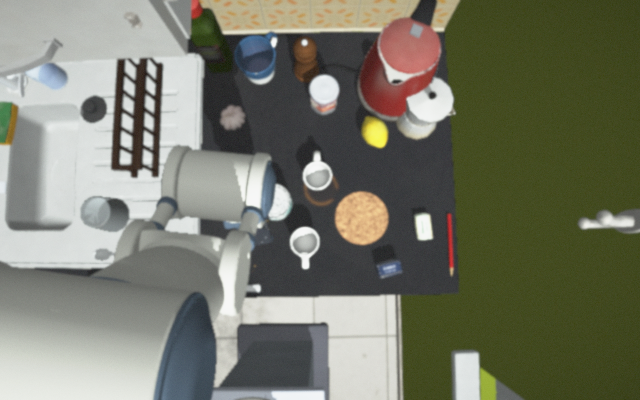

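Run:
```python
from h import *
T0=np.array([.5528,.0165]);P1=w(0,.085);d=(P1-T0)/np.linalg.norm(P1-T0)
e=P1-d*(H+.015); manip.move_linear([*e,.012],rate=.08)
e=w(0,.085+.09); manip.move_linear([*e,.012],rate=.08,orientation=[np.pi,0,-TH])
print(manip.current_tcp_pos(),manip.current_tcp_rot(),manip.current_t())
for i in range(3):
    t=tinpos(P1)
    for c in t: print(c,t[c],"gap",gf(t[c][0])*1000)
s=viewer.snapshot("top");fr=s["frame"][:,:,::-1].copy()
a=np.linspace(0,2*np.pi,200)
def ring(c,r,z,col):
    for p in project(s,np.c_[c[0]+r*np.cos(a),c[1]+r*np.sin(a),0*a+z]): big[int((p[1]-140)*6),int((p[0]-240)*5)]=col
big=cv2.resize(fr[140:240,240:390],None,fx=5,fy=6,interpolation=2)
ring(C,.06,.001,(255,0,0));ring(G+.0735*V,.031,.052,(0,0,255));ring(G-.0735*V,.031,.052,(0,0,255))
if "top" in t: ring(t["top"][0],.0375,.058,(0,255,0))
cv2.imwrite("pics/ov.png",big)
```

```text
[0.58234052 0.03291553 0.011895  ] [ 3.14146746e+00  3.47105920e-04 -1.80452068e-01] 10.9583
top (array([ 0.56732418, -0.05702007]), np.float64(0.23964708910751953), np.float64(0.17637191106450606)) gap [ 1.29785903 83.61727601]
top (array([ 0.56668007, -0.05685263]), np.float64(0.23041147028175332), np.float64(-0.06221560344983132)) gap [ 0.63404168 83.66485817]
top (array([ 0.56620988, -0.05718942]), np.float64(0.2858269277114309), np.float64(-0.1292385679325884)) gap [ 0.23289428 83.24821868]Traceback (most recent call last):
  File "<stdin>", line 14, in <module>
  File "<stdin>", line 12, in ring
IndexError: index 602 is out of bounds for axis 0 with size 600
```

Run:
```python
from h import *
s=viewer.snapshot("top");fr=s["frame"][:,:,::-1].copy()
a=np.linspace(0,2*np.pi,200)
big=cv2.resize(fr[145:275,240:395],None,fx=4.6,fy=4.6,interpolation=2)
def ring(c,r,z,col):
    p=(project(s,np.c_[c[0]+r*np.cos(a),c[1]+r*np.sin(a),0*a+z])+.5-[240,145])*4.6
    cv2.polylines(big,[p.astype(np.int32)],True,col,1)
ring(C,.06,.001,(255,0,0));ring(G+.0735*V,.031,.052,(0,0,255));ring(G-.0735*V,.031,.052,(0,0,255))
ring((.5666,-.0570),.0375,.058,(0,255,0))
cv2.imwrite("pics/ov.png",big)
```

```text
(no output)
```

View pics/ov.png

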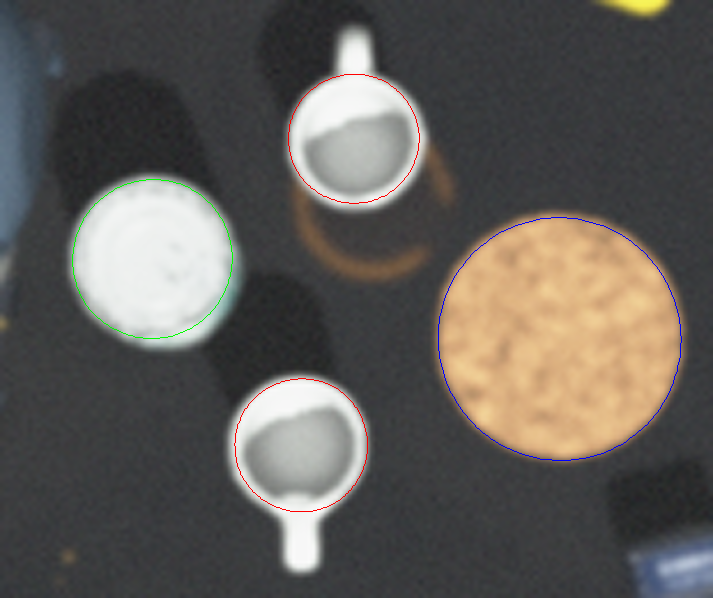

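The tin is about 0.7 mm off the gap's centre line and 83.5 mm before the gap. In the overlay, the fitted rings match the cups and coaster to about 1 mm. Next I push through in segments with a low force limit.

Run:
```python
from h import *
o=[np.pi,0,-TH]
A=-.0005
manip.move_linear([*w(A,.0835+.062),.012],rate=.06,orientation=o)
for l in (.045,.015,-.015,-.05):
    hit=manip.move_linear([*w(A,l+.050),.012],rate=.035,orientation=o,force_limit=6)
    print(l,hit,gf(manip.current_tcp_pos()[:2])*1000,manip.current_force().round(2),manip.current_t())
    t=tinpos(w(0,l),("top",))
    for c in t: print(c,t[c][1:],"gap",gf(t[c][0])*1000)
    if hit: break
pic("c")
```

```text
0.045 False [-0.48277752 95.0388949 ] [0.42 0.14 0.3 ] 13.8917
top (np.float64(0.5196386018951396), np.float64(0.0852709397417779)) gap [ 0.74903865 44.92103726]
0.015 False [-0.49153274 65.01762671] [ 0.19 -0.78 -0.01] 15.0
-0.015 False [-0.48208057 35.03085586] [0.6  0.42 0.16] 16.1083
top (np.float64(0.8225412577026137), np.float64(-0.038582235085028116)) gap [  1.34848871 -15.1166111 ]
-0.05 False [-0.4668111   0.01691805] [ 0.13 -0.11  0.27] 17.3583
```

View pics/top_c.png

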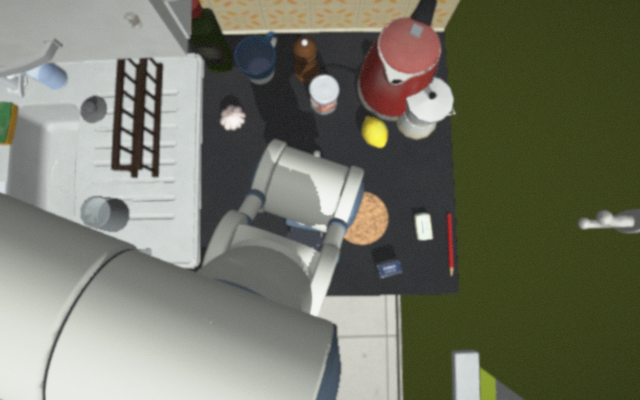

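The tin passed between the cups with no force spike. The arm hides it in this view, but the coaster is clear at (365,218). I'll push on to the coaster, then back out along the centre line.

Run:
```python
from h import *
o=[np.pi,0,-TH];A=-.0005
hit=manip.move_linear([*w(A,-.114+.050),.012],rate=.035,orientation=o,force_limit=6)
print(hit,gf(manip.current_tcp_pos()[:2])*1000,manip.current_force().round(2),manip.current_t())
manip.pause(.2)
manip.move_linear([*w(A,-.114+.070),.012],rate=.05,orientation=o)
manip.move_linear([*w(A,-.114+.070),.15],rate=.12,orientation=o)
manip.movep([*w(A,.16),.2],o)
for i in range(2):
    t=tinpos(C,("top","scene"))
    for c in t: print(c,t[c],"off mm",(t[c][0]-C)*1000)
pic("d");print(manip.current_t())
```

```text
False [ -0.51887655 -63.92348715] [-0.53  0.56  0.22] 19.5333
top (array([ 0.53043666, -0.25231571]), np.float64(0.3365366982070035), np.float64(-0.3365366982070035)) off mm [ 0.48707424 -0.22220047]
top (array([ 0.53014878, -0.25140558]), np.float64(0.48142021173950844), np.float64(-0.42968227271517423)) off mm [0.19919591 0.68792993]
22.9333
```

View pics/top_d.png

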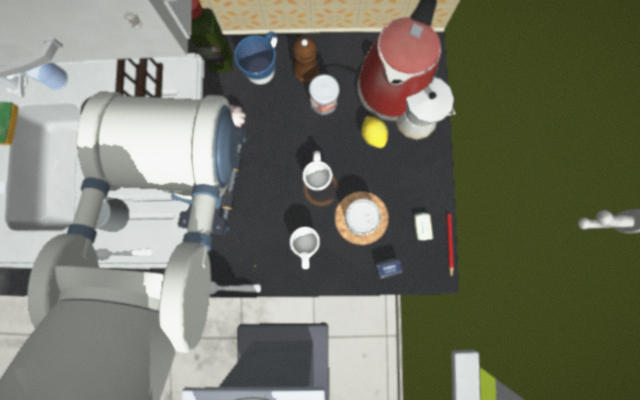

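The tin sits centred on the coaster at (362,217), and everything else in view is where it was.

Run:
```python
from h import *
print(manip.current_force(),manip.current_tcp_pos()); manip.finish_job(); print(manip.current_t())
```

```text
[ 0.33410688 -0.17400521 -0.31719138] [0.57943534 0.0181327  0.19993971]
the job is handed in; nothing more can be done
the job is handed in; nothing more can be done
```

The tin now stands on the cork coaster, and the job was handed in about 23 s into the run, well inside the 51 s limit. I pushed it from outside with two fingertips set 36 mm apart. First I moved it onto the gap's centre line, then straight between the cups and onto the coaster.

- **Placement:** the last two top-camera fits put the tin's centre within 1 mm of the coaster's (limit 22 mm).
- **Passing the cups:** the one reading with the tin between the cups put it about 1.3 mm off centre, but the arm partly hid it. Net force readings after each push segment stayed below about 1 N, and the 6 N stop never triggered.
- **Other things:** the lemon, teaspoon, small box and packet look unmoved in the last top picture. The arm partly hid the garlic there, but it was at its starting place in the previous one. I checked these by eye and did not measure them.
- **Checks that failed:** after the first push, the scene camera gave no reading of the tin, so the last checks rest on the top camera alone. The fitted cup outlines were about 1 mm off the picture, which was still inside the clearance.

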